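# Slide a front-heavy tray across the gap between two stands

## Task

Slide the loaded tray by its upright handle from the plain stand, across the gap and between the guide rails of the other stand. It is front-heavy: hold its rear down so that the nose does not sag into the gap, and keep it lying flat on the stands, never lifted, with the contactor still standing in its pocket. Push it up against the bumper of the stop plate and keep it pressed there with about 12 N (never 25 N) for a second, then let go; leave the tray against the bumper and disturb nothing else.

Things in the scene. Friction and masses are not known exactly. Their poses are not given: they have to be found in the camera images.
- tray: Loose grey sheet-metal tray, 120 (x) by 200 (y) mm, 0.26 kg. Origin: middle of its underside. Travels nose first, to its own -y. Floor 4 mm thick, side walls 18 mm high; the last 16 mm of the underside at the nose sweep up 10 mm. Loaded, it balances 20 to 40 mm ahead of its origin: unheld, it tips nose down while crossing. Starts flat on the plain stand, within 0.05 rad of square to it.
- tray_handle (a point): Middle of the top edge of the upright handle, 63 mm behind the tray's origin, 70 mm above its underside. The handle is a flat plate 60 mm wide along the tray's x and 10 mm thick along its y; grip it across the 10 mm. On its front side two small gussets reach 23 mm above the underside; above that both faces are bare. Behind it are 30 mm of bare floor.
- tray_nose (a point): Middle of the front face of the tray's nose lip, 100 mm ahead (-y) of the tray's origin, 16 mm above the underside. This face meets the bumper of the stop plate.
- near_stand: Plain low stand, fixed, on which the tray starts: aluminium deck 150 (x) by 190 (y) mm, top 60 mm above the bench. Origin: middle of its underside. Its -y end faces the gap, which is 80 to 95 mm wide (edges rounded, 6 mm radius).
- far_stand: Fixed low stand beyond the gap: deck 160 (x) by 270 (y) mm, top 60 mm above the bench, level with the other. Origin: middle of its underside; +y end faces the gap. Two rails 14 mm high run along y, 126 mm apart inside (tray: 120 mm), flared out by 9 mm a side over the last 35 mm at the gap. Up to 8 mm sideways and 0.03 rad out of line with the plain stand.
- stop_plate: Fixed steel stop plate across the far end of the rails, 122 mm wide, 36 mm high. Origin: bottom middle of its front face, at deck height; +y points to the oncoming tray. From that face stands a rigid bumper screw (22 mm rubber-tipped disc, centred 17 mm above the deck), which meets the tray's nose. It stands out 10 to 30 mm, set differently each time and not measured: feel for it.
- contactor: Loose contactor (cream and black switchgear block), 80 (x) by 45 (y) by 82 (z) mm, about 0.36 kg, standing in the tray's front pocket with 3 mm of play. Sliding the loaded tray takes 2 to 5 N. Origin: middle of its underside, 55 mm ahead of the tray's origin. To be left standing there.
- tape_roll: Bystander: roll of masking tape lying flat, 100 mm across, 25 mm high, behind the plain stand. Leave alone. Origin: middle of its underside.
- spanner: Bystander: 163 mm steel spanner lying behind the plain stand. Leave alone. Origin: middle of its underside.
Mind the look-alikes: they are no part of the job. What is shaped like the contactor but orange or purple is not meant.

How it is judged:
By the outcome, as a careful person would: the job done as asked, in the order asked, and still so for the second after the job is handed in, with the robot touching nothing.
It also fails if it takes over 70 s, if anything falls off the work surface, if the arm or the gripper's body presses on something with over 40 N, if the wrist force passes 120 N, or if a joint passes its speed limit or range.

## Robot

A 6-joint arm with a two-finger parallel gripper is mounted at the origin on a cart in front of the work surface, level with it; the furniture and walls round the work are solid. World frame = base frame: x ahead of the robot, y to its left, z up, the work surface at z = 0. Lengths are in m, angles in rad, forces in N, time in s.
With the tool pointing down it reaches from about 0.35 to 0.85 m from the base axis. Payload 8.1 kg.
Tool frame: the origin (TCP) lies between the finger pads; the fingertips stand nose_length ahead of it and the grasp point (between the pads) lies 11 mm behind it (nose_length is the distance from the TCP to the fingertips, in m); z points along the fingers, y is the line along which they close (so a half turn about z gives the same grasp; the last joint's range is limited). The gripper opens to 85 mm and grips with 20 to 120 N. Pads are 22 mm wide; open, the fingers measure 114 mm over their backs; the gripper's body (76 mm by 85 mm) begins 54 mm behind the grasp point. The pads swing forward as they close: fully open they stand 13 mm farther back than shut.
Start: joints at [-1.309, 0.13, 1.488, -0, 1.523, -0.085], TCP at [0.204, -0.564, 0.239] pointing down, gripper open.
Joint ranges: [-2.96, 2.96], [-0.89, 2.26], [0.02, 2.5], [-1.34, 4.48], [0, 2.73], [-2.66, 2.66]. Speed limits (rad/s): [2.39, 2.39, 2.79, 3.14, 3.14, 3.14].

## Interface

Orientations are given as a unit quaternion [w, x, y, z].
In Python, from rig import state, get_image, get_calibration, job_done, regions_of, tip_of, nose_length gives the robot as it stands.
- The arm moves only by the tool play_rows, never from a script. Its argument "commands" is a list of rows, each a list of 2 entries, a list of its own where there are three numbers: the shift along the tool's x, y, z in mm, then the turn, a rotation vector about the tool's x, y, z in rad. A call has 1 to 20 rows; each row shifts and turns the commanded pose from where the row before left it, along the tool's axes as they then stand; what a row does not reach is not made up. A row lasts 1/10 s, in which the tool goes at most 50 mm and 8.59 degrees, less where a joint would pass 70% of its speed; a pose out of reach is approached as far as the arm can. A call is refused whole if a number of a shift passes 50 or a number of a turn 0.15, either way. A call with a gripper value outside its range is refused whole. "gripper" is the gripper's target within -1 to 1 (shut at 1, half-way at 0, fully open at -1), set as the call begins (left out, the last holds). The fingers move at their own pace and stop on an object; "squeeze" is the grip in N (left out, the last holds). Time passes only in rows, so rows that do not move let the fingers close. It gives the time, the measured TCP pose, the force, the opening and the grip force at its end, in the units of the state.
- state(): the state, without advancing time (a new reading comes with each control period).
- get_image(name): name is "scene" or "top" or "wrist"; returns the picture (400x640x3 uint8, blue, green, red); there is no depth.
- get_calibration(name): a dict with "intrinsics" (3x3 intrinsics, pixels), "k1" (the pictures are not rectified: a ray, as slopes to the right and down, at radius r is drawn at 1 + k1 r^2 times it, then the intrinsics apply), "xyz" and "rotation" of the camera in the world; the wrist camera has in their place "T_tool_cam" (4x4, takes a point from camera to tool coordinates, whose origin is the TCP and whose axes are the flange's). Camera axes: x right, y up, looking along -z (the intrinsics and any distortion apply to the point x, -y, -z); pixel columns grow to the right and rows downward; lengths in m; the calibration is good to about 2 mm. A picture is of the moment at which its call begins: read the wrist's pose just before it. get_calibration takes no time and is no camera call.
- job_done(): hands the job in; it is judged then, once.
Trained networks look in the newest picture that a camera, given by its name, has taken for a name from the list of things; names that differ only in an ending like _2 or _b are one class to them, and where a whole thing is asked for, a point or a joint stands for the part that bears it (a point fixed in the world has none). Each returns a list of dicts, best first, with "confidence" (0 to 1); they miss things now and then, are a little off and sometimes report something else, mostly with a low value. They report only what shows in the picture. A call takes as long as a camera call. They do not tell look-alikes from the thing itself.
- regions_of(camera, query): "region" (400x640 bool, what is visible of it) and "rect" ([left, top, right, bottom] in pixels, round what is visible of it).
- tip_of(camera, query): "point" ([column, row] in pixels: a listed point, or the origin of a listed thing).
The state is a dict: "t": time; "joints": joint angles; "dq": joint speeds; "tau": joint torques, N m; "ee_pos": TCP position; "ee_rot": TCP orientation; "force": force on the tool from outside, world axes, zero at the start; "torque": the same for the moment, N m; "grip_width": finger opening in m; "grip_force": force on a finger pad.
Only numpy, scipy, OpenCV 4.12 (cv2) and the standard library are available. Lean on these libraries where they do the work, as an engineer would, in place of code of your own. Each camera call takes 0.05 s, during which the arm holds its last target. There are 200 camera calls.

## Working session

There is one attempt and no reset: what is moved stays moved. The work goes in short steps, Python scripts to look and compute and a tool call to move; the robot and the scene stay as the last step left them, time stands still between calls to the robot, and variables do not carry over. Pictures are saved under pics/ and viewed, at most 10 in all, crops included, and the job is handed in when it is done.

Besides the shell and the picture viewer there is one more tool, called in YAML: its name, and indented under it one key for each argument. play_rows: Moves the arm, as the interface text tells. Its arguments: {"type":"object","properties":{"commands":{"type":"array"},"gripper":{"type":"number"},"squeeze":{"type":"number"}},"required":["commands"]}

```bash
mkdir -p pics; ls; cat > h.py <<'E'
import numpy as np, cv2
from rig import *
def cam(name, st=None):
    c=get_calibration(name); K=np.array(c["intrinsics"]); k1=c["k1"]
    if name=="wrist":
        from scipy.spatial.transform import Rotation as R
        st=st or state(); q=st["ee_rot"]; T=np.eye(4); T[:3,:3]=R.from_quat([q[1],q[2],q[3],q[0]]).as_matrix(); T[:3,3]=st["ee_pos"]
        T=T@np.array(c["T_tool_cam"]); return K,k1,T[:3,3],T[:3,:3]
    Rm=np.array(c["rotation"])
    return K,k1,np.array(c["xyz"]),Rm
def ray(C,px):
    K,k1,o,R=C
    d=np.linalg.solve(K,[px[0],px[1],1.]); rd=np.hypot(d[0],d[1]); r=rd
    for _ in range(30): r=rd/(1+k1*r*r)
    s=r/rd if rd>0 else 1
    v=R@np.array([d[0]*s,-d[1]*s,-1.]); return o,v
def atz(C,px,z):
    o,v=ray(C,px); return o+v*(z-o[2])/v[2]
def proj(C,p):
    K,k1,o,R=C; q=R.T@(np.asarray(p)-o); u=np.array([q[0],-q[1]])/-q[2]; u=u*(1+k1*(u@u)); return (K@[u[0],u[1],1])[:2]
E
python3 - <<'E'
from h import *
print(state(), nose_length)
for n in("scene","top"):
    im=get_image(n); cv2.imwrite(f"pics/{n}0.png",im); C=cam(n); print(n,C)
    for q in ["tray_handle","tray_nose","tray","near_stand","far_stand","stop_plate","contactor"]:
        z={"tray_handle":.13,"tray_nose":.076,"tray":.06,"near_stand":0,"far_stand":0,"stop_plate":.06,"contactor":.064}[q]
        for t in tip_of(n,q)[:3]: print(n,q,round(t["confidence"],2),np.round(t["point"]),np.round(atz(C,t["point"],z),4))
E
```

```text
pics
{'t': 0.0, 'joints': array([-1.30939061e+00,  1.31171436e-01,  1.48930658e+00,  1.61341643e-06,
        1.52298575e+00, -8.53910669e-02]), 'dq': array([-0.00064409, -0.0007476 ,  0.00058598,  0.00016443, -0.00094433,
        0.0006549 ]), 'tau': array([ 3.08607901e-03, -5.69391203e+01, -5.00546837e+01,  2.00351797e-04,
        1.45868235e-02, -6.99373743e-06]), 'ee_pos': array([ 0.20381814, -0.56374429,  0.23822328]), 'ee_rot': array([-9.32008999e-04,  9.85003705e-01,  1.72530654e-01, -8.14271613e-05]), 'force': array([ 0.52677641, -0.24287345, -0.75668305]), 'torque': array([-0.00623988,  0.06361332,  0.02291679]), 'grip_force': 0.0, 'grip_width': 0.0853360726498885} 0.008
scene (array([[434.83176814,   0.        , 312.98582646],
       [  0.        , 434.83176814, 198.53304644],
       [  0.        ,   0.        ,   1.        ]]), 0.0329242790326697, array([-0.1554099 ,  0.29431175,  1.01262911]), array([-0.48900011, -0.17429467,  0.30095014,  0.79995579]))Traceback (most recent call last):
  File "<stdin>", line 7, in <module>
  File "h.py", line 18, in atz
    o,v=ray(C,px); return o+v*(z-o[2])/v[2]
        ~~~^^^^^^
  File "h.py", line 16, in ray
    v=R@np.array([d[0]*s,-d[1]*s,-1.]); return o,v
      ~^~~~~~~~~~~~~~~~~~~~~~~~~~~~~~~
ValueError: matmul: Input operand 1 has a mismatch in its core dimension 0, with gufunc signature (n?,k),(k,m?)->(n?,m?) (size 3 is different from 4)
```

```bash
python3 - <<'E'
s=open('h.py').read()
s=s.replace('    Rm=np.array(c["rotation"])\n','    from scipy.spatial.transform import Rotation as R\n    q=c["rotation"]; Rm=R.from_quat([q[1],q[2],q[3],q[0]]).as_matrix()\n').replace('        from scipy.spatial.transform import Rotation as R\n','').replace('    if name=="wrist"','    from scipy.spatial.transform import Rotation as R\n    if name=="wrist"').replace('    from scipy.spatial.transform import Rotation as R\n    q=c','    q=c')
open('h.py','w').write(s)
E
python3 - <<'E'
from h import *
ims=[]
for n in("scene","top"):
    im=get_image(n); cv2.imwrite(f"pics/{n}0.png",im); C=cam(n)
    for q in ["tray_handle","tray_nose","tray","near_stand","far_stand","stop_plate","contactor"]:
        z={"tray_handle":.13,"tray_nose":.076,"tray":.06,"near_stand":0,"far_stand":0,"stop_plate":.06,"contactor":.064}[q]
        for t in tip_of(n,q)[:3]: print(n,q,round(t["confidence"],2),np.round(t["point"]),np.round(atz(C,t["point"],z),4))
E
```

```text
scene tray_handle 0.96 [261. 212.] [0.5314 0.0738 0.13  ]
scene tray_handle 0.49 [264. 189.] [0.6012 0.0345 0.13  ]
scene tray_nose 0.68 [316. 201.] [ 0.5391 -0.0941  0.076 ]
scene tray 0.79 [282. 225.] [0.5188 0.0235 0.06  ]
scene near_stand 0.55 [293. 234.] [ 0.5174 -0.0096  0.    ]
scene contactor 0.91 [224. 270.] [0.4519 0.2126 0.064 ]
top tray_handle 0.78 [255. 213.] [0.5222 0.0721 0.13  ]
top tray_nose 0.74 [323. 209.] [ 0.539  -0.0864  0.076 ]
top tray 0.87 [284. 215.] [0.5269 0.0132 0.06  ]
top near_stand 0.63 [285. 216.] [0.5327 0.0164 0.    ]
top near_stand 0.3 [256. 211.] [0.5453 0.0948 0.    ]
top far_stand 0.63 [414. 207.] [ 0.557  -0.3236  0.    ]
top stop_plate 0.92 [456. 202.] [ 0.5588 -0.4169  0.06  ]
top contactor 0.69 [218. 235.] [0.4757 0.1762 0.064 ]
top contactor 0.64 [308. 214.] [ 0.5292 -0.0482  0.064 ]
top contactor 0.63 [352. 276.] [ 0.3774 -0.1563  0.064 ]
```

View pics/scene0.png

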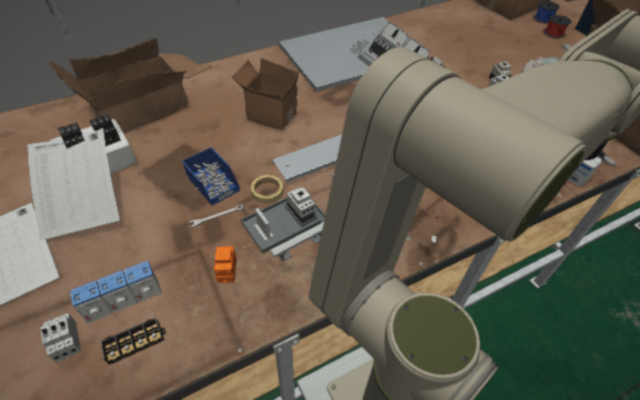

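View pics/top0.png

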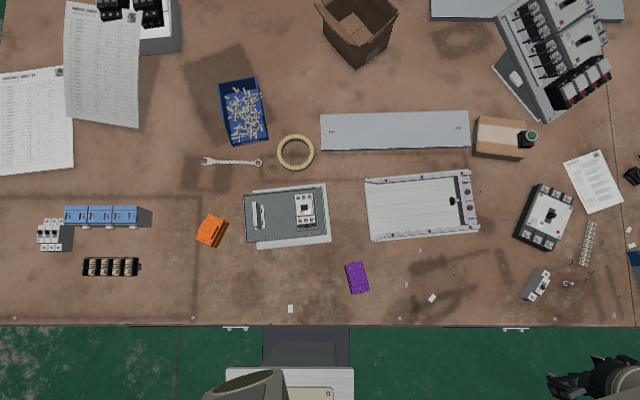

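```bash
cat >> h.py <<'E'
def Rt(st):
    from scipy.spatial.transform import Rotation as R
    q=st["ee_rot"]; return R.from_quat([q[1],q[2],q[3],q[0]]).as_matrix()
def plan(target,yaw=None):
    st=state(); M=Rt(st); d=M.T@(np.asarray(target)-st["ee_pos"])*1000
    print("tool shift mm",np.round(d,1),"pos",np.round(st["ee_pos"],4),"yaw",round(float(np.arctan2(M[1,0],M[0,0])),4),"z_t",np.round(M[:,2],4))
E
python3 - <<'E'
from h import *
print(np.round(get_calibration("wrist")["T_tool_cam"],3), get_calibration("wrist")["intrinsics"])
plan([.53,-.33,.36]); plan([.5,0,.36])
n="top";im=get_image(n);C=cam(n)
c=cv2.resize(im[140:270,220:490],None,fx=2.9,fy=2.9,interpolation=cv2.INTER_CUBIC);cv2.imwrite("pics/crop.png",c)
E
```

```text
[[-0.001  0.966  0.259  0.067]
 [ 1.     0.001  0.     0.001]
 [ 0.     0.259 -0.966 -0.135]
 [ 0.     0.     0.     1.   ]] [[305.67863616   0.         312.02944815]
 [  0.         305.67863616 199.83594201]
 [  0.           0.           1.        ]]
tool shift mm [ 386.3 -109.5 -120.7] pos [ 0.2039 -0.5643  0.2393] yaw 0.3468 z_t [ 0. -0. -1.]
tool shift mm [ 470.2 -430.1 -120.7] pos [ 0.2039 -0.5643  0.2393] yaw 0.3468 z_t [ 0. -0. -1.]
```

View pics/crop.png

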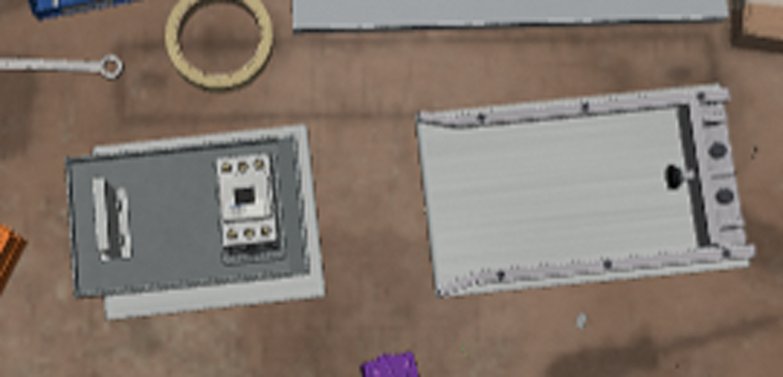

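play_rows:
  commands:
    - [[30,-15,-10],[0,0,0]]
    - [[40,-21,-10],[0,0,0.03]]
    - [[40,-21,-10],[0,0,0]]
    - [[40,-21,-10],[0,0,0]]
    - [[40,-21,-10],[0,0,0]]
    - [[40,-21,-10],[0,0,0]]
    - [[40,-21,-10],[0,0,0]]
    - [[40,-21,-10],[0,0,0]]
    - [[40,-21,-10],[0,0,0]]
    - [[40,-21,-10],[0,0,0]]
    - [[40,-21,0],[0,0,0.1]]
    - [[40,-15,0],[0,0,0.1]]
    - [[0,0,0],[0,0,0.05]]
    - [[0,0,0],[0,0,0]]
    - [[0,0,0],[0,0,0]]
    - [[0,0,0],[0,0,0]]
  gripper: -1

```text
t: 2.55
ee_pos: [0.5761, -0.1924, 0.3396]
ee_rot: [0.0, 0.999, 0.033, 0.0]
force: [0.1, 0.5, -0.4]
grip_width: 0.0852
grip_force: 0.0
```

```bash
python3 - <<'E'
from h import *
st=state(); im=get_image("wrist"); cv2.imwrite("pics/w1.png",im); C=cam("wrist",st); print(st["dq"].max())
for q in ["tray_handle","tray_nose","tray","near_stand","far_stand","stop_plate","contactor"]:
    z={"tray_handle":.13,"tray_nose":.076,"tray":.06,"near_stand":0,"far_stand":0,"stop_plate":.06,"contactor":.064}[q]
    for t in tip_of("wrist",q)[:2]: print(q,round(t["confidence"],2),np.round(t["point"]),np.round(atz(C,t["point"],z),4))
plan([.53,.072,.2])
E
```

```text
0.0045335732118296996
tray_handle 0.67 [ 90. 207.] [0.5236 0.0748 0.13  ]
tray_nose 0.64 [230. 194.] [ 0.5363 -0.0844  0.076 ]
tray 0.9 [166. 192.] [0.5293 0.0115 0.06  ]
far_stand 0.76 [397. 180.] [ 0.557  -0.3288  0.    ]
stop_plate 0.73 [470. 187.] [ 0.5653 -0.4161  0.06  ]
contactor 0.96 [ 71. 197.] [0.5139 0.1526 0.064 ]
contactor 0.66 [201. 191.] [ 0.5351 -0.0401  0.064 ]
tool shift mm [ -28.8 -266.4  139.4] pos [ 0.5765 -0.1918  0.3394] yaw 0.0665 z_t [ 1.e-04 -0.e+00 -1.e+00]
```

View pics/w1.png

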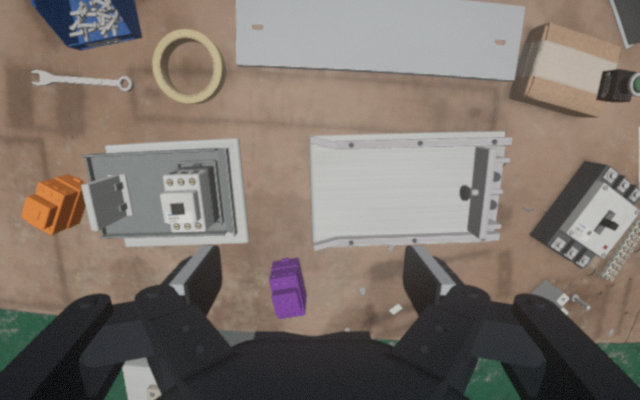

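```bash
python3 - <<'E'
import cv2
im=cv2.imread("pics/w1.png")
cv2.imwrite("pics/w1far.png",cv2.resize(im[120:255,300:520],None,fx=3.5,fy=3.5,interpolation=cv2.INTER_CUBIC))
cv2.imwrite("pics/w1near.png",cv2.resize(im[125:255,75:255],None,fx=4.4,fy=4.4,interpolation=cv2.INTER_CUBIC))
E
```

```text
(no output)
```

View pics/w1far.png

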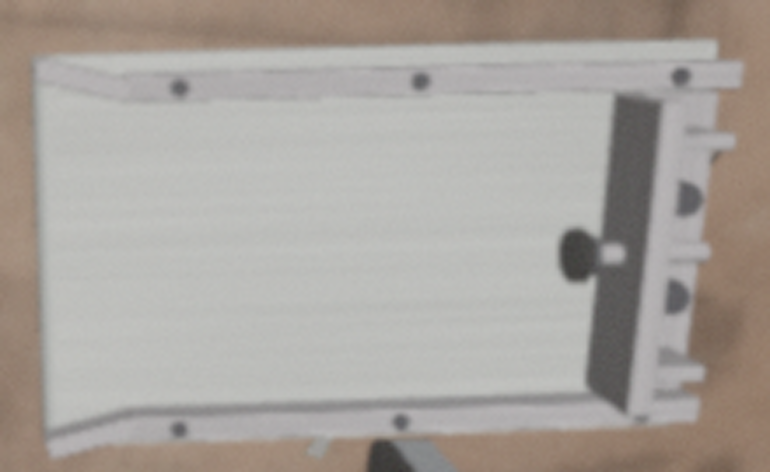

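View pics/w1near.png

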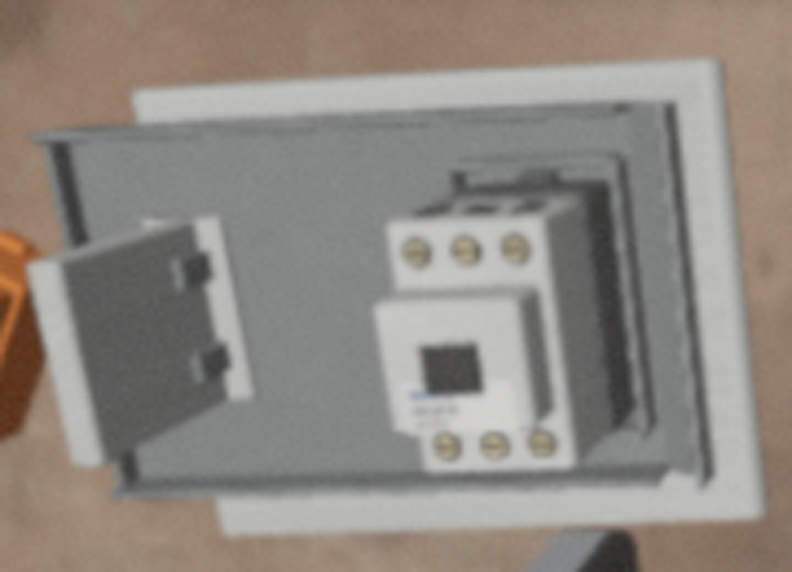

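```bash
python3 - <<'E'
from h import *
C=cam("wrist")
F=lambda u,v,z:atz(C,(300+(u+.5)/3.5-.5,120+(v+.5)/3.5-.5),z)
N=lambda u,v,z:atz(C,(75+(u+.5)/4.4-.5,125+(v+.5)/4.4-.5),z)
def line(nm,f,a,b,z):
    p,q=f(*a,z),f(*b,z); d=p-q; print(nm,np.round(p,4)[:2],np.round(q,4)[:2],"yaw",round(float(np.arctan2(-d[0],d[1])),4),"x at y-.25",round(p[0]+(q[0]-p[0])*(-.25-p[1])/(q[1]-p[1]),4))
line("farrail screws",F,(179,88),(681,76),.074)
line("nearrail screws",F,(179,429),(401,421),.074)
line("farrail inner",F,(125,102),(610,91),.074)
line("nearrail inner top",F,(130,418),(590,401),.074)
line("nearrail deck",F,(130,408),(588,392),.06)
line("deck gap edge",F,(38,60),(50,440),.06)
print("plate bottom",F(612,95,.06),F(588,390,.06)); print("bumper",F(578,255,.077))
print("handle",[np.round(N(*p,.13),4) for p in((30,265),(75,465),(105,462),(60,258))])
line("tray far wall",N,(40,135),(672,103),.078)
line("tray near wall",N,(115,495),(690,482),.078)
line("stand far",N,(135,90),(720,58),.06)
line("stand near",N,(220,533),(760,516),.06)
print("stand edge",N(720,58,.06),N(763,516,.06))
for q in("tray","contactor"):
    r=regions_of("wrist",q)
    for k in r[:2]: print(q,k["confidence"],k["rect"])
E
```

```text
farrail screws [ 0.613 -0.24 ] [ 0.6316 -0.4294] yaw 0.0977 x at y-.25 0.614
nearrail screws [ 0.4779 -0.2533] [ 0.4869 -0.343 ] yaw 0.1006 x at y-.25 0.4775
farrail inner [ 0.6065 -0.2204] [ 0.6239 -0.4027] yaw 0.0948 x at y-.25 0.6094
nearrail inner top [ 0.4813 -0.2332] [ 0.5001 -0.4197] yaw 0.1006 x at y-.25 0.483
nearrail deck [ 0.4801 -0.2344] [ 0.4991 -0.4261] yaw 0.0987 x at y-.25 0.4816
deck gap edge [ 0.6189 -0.1872] [ 0.4636 -0.2023] yaw -1.4739 x at y-.25 -0.0278
plate bottom [ 0.6217351  -0.41137341  0.06      ] [ 0.4999703  -0.42589884  0.06      ]
bumper [ 0.56077224 -0.40083232  0.077     ]
handle [array([0.5513, 0.0823, 0.13  ]), array([0.4939, 0.0767, 0.13  ]), array([0.4955, 0.0675, 0.13  ]), array([0.5538, 0.0733, 0.13  ])]
tray far wall [0.5785 0.1147] [ 0.599  -0.0809] yaw 0.1041 x at y-.25 0.6166
tray near wall [0.4618 0.1041] [ 0.4804 -0.0861] yaw 0.0971 x at y-.25 0.4963
stand far [0.5915 0.0948] [ 0.6115 -0.0908] yaw 0.1073 x at y-.25 0.6286
stand near [0.4425 0.0811] [ 0.4625 -0.1048] yaw 0.1072 x at y-.25 0.4781
stand edge [ 0.6114931  -0.09078531  0.06      ] [ 0.46255707 -0.10575414  0.06      ]
contactor 0.86 [269.0, 257.8, 308.9, 318.2]
contactor 0.67 [163.1, 162.2, 218.3, 233.5]
```

play_rows:
  commands:
    - [[-5,-25,0],[0,0,0]]
    - [[-5,-40,0],[0,0,0]]
    - [[-5,-45,5],[0,0,0]]
    - [[-5,-45,20],[0,0,0]]
    - [[-5,-45,30],[0,0,0]]
    - [[-5,-40,30],[0,0,0]]
    - [[-5,-30,30],[0,0,-0.034]]
    - [[0,0,24],[0,0,0]]
    - [[0,0,0],[0,0,0]]
    - [[0,0,0],[0,0,0]]
    - [[0,0,0],[0,0,0]]

```text
t: 4.15
ee_pos: [0.5256, 0.0711, 0.2049]
ee_rot: [0.0, 0.999, 0.05, 0.001]
force: [-1.1, -1.3, 0.6]
grip_width: 0.0853
grip_force: 0.0
```

```bash
python3 - <<'E'
from h import *
st=state(); im=get_image("wrist"); cv2.imwrite("pics/w2.png",im); C=cam("wrist",st)
for q,z in (("tray_handle",.13),("tray_nose",.076),("tray",.06),("contactor",.064)):
    for t in tip_of("wrist",q)[:2]: print(q,round(t["confidence"],2),np.round(t["point"]),np.round(atz(C,t["point"],z),4))
plan([.5236,.0749,.1])
E
```

```text
tray 0.57 [372. 193.] [0.5299 0.0143 0.06  ]
contactor 0.94 [481. 311.] [ 0.4143 -0.1209  0.064 ]
contactor 0.86 [431. 195.] [ 0.5347 -0.0408  0.064 ]
tool shift mm [ -1.2  -3.7 103.9] pos [0.525  0.0713 0.2039] yaw 0.1 z_t [ 1.7e-03  1.0e-04 -1.0e+00]
```

View pics/w2.png

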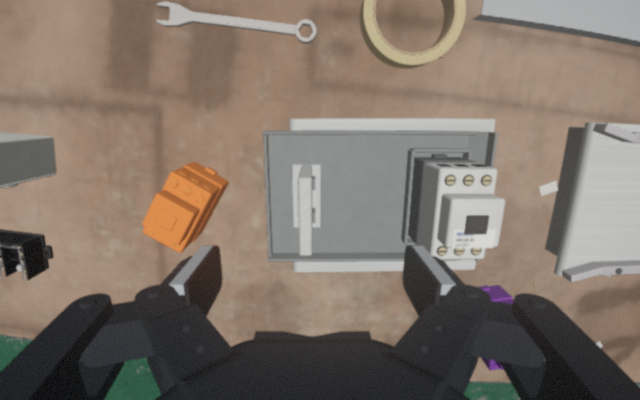

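```bash
python3 - <<'E'
from h import *
st=state(); C=cam("wrist",st); M=Rt(st)
im=cv2.imread("pics/w2.png"); cv2.imwrite("pics/w2c.png",cv2.resize(im[150:270,255:345],None,fx=5,fy=5,interpolation=cv2.INTER_CUBIC))
for p in ((305.5,170),(305.5,253),(299,250),(312,250)):
    w=atz(C,p,.13); print(p,np.round(w,4),"tool",np.round(M.T@(w-st["ee_pos"])*1000,1))
E
```

```text
(305.5, 170) [0.5566 0.0787 0.13  ] tool [32.1 -4.2 74. ]
(305.5, 253) [0.4948 0.0729 0.13  ] tool [-30.   -4.6  73.9]
(299, 250) [0.4967 0.0779 0.13  ] tool [-27.6  -9.4  73.9]
(312, 250) [0.4977 0.0683 0.13  ] tool [-27.6   0.2  73.9]
```

View pics/w2c.png

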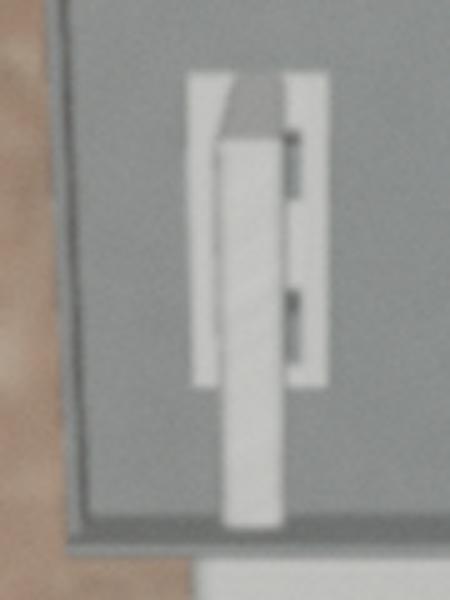

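play_rows:
  commands:
    - [[-1,-2,0],[0,0,0]]
    - [[-1,-2.4,10],[0,0,0]]
    - [[0,0,20],[0,0,0]]
    - [[0,0,20],[0,0,0]]
    - [[0,0,20],[0,0,0]]
    - [[0,0,20],[0,0,0]]
    - [[0,0,10],[0,0,0]]
    - [[0,0,4],[0,0,0]]
    - [[0,0,0],[0,0,0]]
    - [[0,0,0],[0,0,0]]
    - [[0,0,0],[0,0,0]]

```text
t: 5.5
ee_pos: [0.5228, 0.0759, 0.1001]
ee_rot: [0.0, 0.999, 0.05, 0.001]
force: [-0.1, -0.5, -0.1]
grip_width: 0.0856
grip_force: 0.0
```

play_rows:
  commands:
    - [[0,0,0],[0,0,0]]
    - [[0,0,0],[0,0,0]]
    - [[0,0,0],[0,0,0]]
    - [[0,0,0],[0,0,0]]
    - [[0,0,0],[0,0,0]]
    - [[0,0,0],[0,0,0]]
    - [[0,0,0],[0,0,0]]
    - [[0,0,0],[0,0,0]]
    - [[0,0,0],[0,0,0]]
    - [[0,0,0],[0,0,0]]
    - [[0,0,0],[0,0,0]]
    - [[0,0,0],[0,0,0]]
  gripper: 1
  squeeze: 60

```text
t: 6.7
ee_pos: [0.522, 0.076, 0.0989]
ee_rot: [-0.0, 0.999, 0.05, 0.0]
force: [0.3, 0.6, 2.7]
grip_width: 0.0096
grip_force: 59.3
```

play_rows:
  commands:
    - [[0,0,1],[0,0,0]]
    - [[0,0,0],[0,0,0]]
    - [[0,0,0],[0,0,0]]
    - [[0,0,0],[0,0,0]]

```text
t: 7.1
ee_pos: [0.522, 0.0759, 0.0989]
ee_rot: [-0.0, 0.999, 0.05, 0.0]
force: [-5.7, 1.1, 11.1]
grip_width: 0.0094
grip_force: 60.7
```

play_rows:
  commands:
    - [[0,2,0],[0,0,0]]
    - [[-0.5,4,0],[0,0,0]]
    - [[-1,5,0],[0,0,0]]
    - [[-1,5,0],[0,0,0]]
    - [[-1,5,0],[0,0,0]]
    - [[-1,5,0],[0,0,0]]
    - [[-1,5,0],[0,0,0]]
    - [[-1,5,0],[0,0,0]]
    - [[-1,5,0],[0,0,0]]
    - [[-1,4,0],[0,0,0]]
    - [[-0.5,3,0],[0,0,0]]
    - [[0,2,0],[0,0,0]]
    - [[0,0,0],[0,0,0]]
    - [[0,0,0],[0,0,0]]

```text
t: 8.5
ee_pos: [0.5188, 0.0258, 0.0989]
ee_rot: [-0.0, 0.999, 0.05, 0.001]
force: [-0.2, 4.3, 7.7]
grip_width: 0.0087
grip_force: 60.2
```

```bash
python3 - <<'E'
from h import *
st=state();print(st["force"],st["torque"],Rt(st)); im=get_image("wrist"); cv2.imwrite("pics/w3.png",im)
p=st["ee_pos"]; print(p,"center x here",.5462-.0983*(p[1]+.25))
E
```

```text
[-0.22175306  4.25316282  7.70136693] [0.51703663 0.20235201 0.0012903 ] [[ 9.94910623e-01  1.00744588e-01  1.83870220e-03]
 [ 1.00743123e-01 -9.94912087e-01  8.72921003e-04]
 [ 1.91728911e-03 -6.83241777e-04 -9.99997929e-01]]
[0.51877825 0.02575316 0.09892265] center x here 0.5190934642882122
```

play_rows:
  commands:
    - [[0,2,0.2],[0,0,0]]
    - [[-0.3,4,0.2],[0,0,0]]
    - [[-0.3,4,0],[0,0,0]]
    - [[0,4,0],[0,0,0]]
    - [[0,4,0],[0,0,0]]
    - [[0,4,0],[0,0,0]]
    - [[0,4,0],[0,0,0]]
    - [[0,4,0],[0,0,0]]
    - [[0,4,0],[0,0,0]]
    - [[0,4,0],[0,0,0]]
    - [[0,4,0],[0,0,0]]
    - [[0,2,0],[0,0,0]]
    - [[0,0,0],[0,0,0]]

```text
t: 9.85
ee_pos: [0.5229, -0.018, 0.0989]
ee_rot: [-0.001, 0.999, 0.05, 0.001]
force: [-0.3, 6.4, 9.5]
grip_width: 0.0097
grip_force: 60.5
```

```bash
python3 - <<'E'
from h import *
st=state();print(st["force"],st["torque"],Rt(st)[2]); im=get_image("wrist"); cv2.imwrite("pics/w4.png",im)
p=st["ee_pos"]; print(p,"center x here",.5462-.0983*(p[1]+.25))
E
```

```text
[-0.33838469  6.38937966  9.52070782] [ 0.74741361  0.26127338 -0.06934683] [ 2.59714244e-03 -9.63932066e-04 -9.99996163e-01]
[ 0.52294953 -0.01795918  0.09893522] center x here 0.5233903869855564
```

View pics/w4.png

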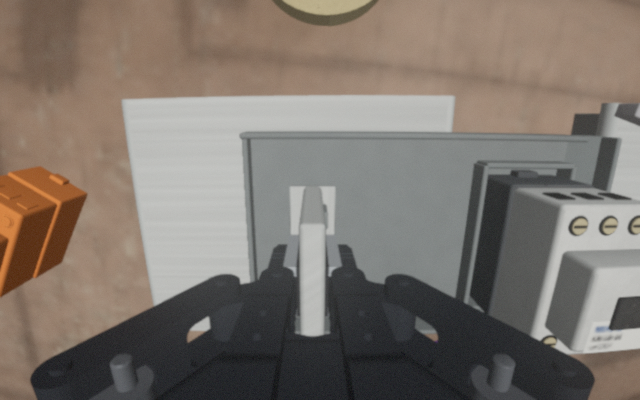

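play_rows:
  commands:
    - [[0,2,0],[0,0,0]]
    - [[-0.3,4,0],[0,0,0]]
    - [[0,4,0],[0,0,0]]
    - [[0,4,0],[0,0,0]]
    - [[0,4,0],[0,0,0]]
    - [[0,4,0],[0,0,0]]
    - [[0,4,0],[0,0,0]]
    - [[0,4,0],[0,0,0]]
    - [[0,4,0],[0,0,0]]
    - [[0,4,0],[0,0,0]]
    - [[0,2,0],[0,0,0]]

```text
t: 11.0
ee_pos: [0.5266, -0.0575, 0.0989]
ee_rot: [-0.001, 0.999, 0.051, 0.001]
force: [-0.7, 8.8, 11.2]
grip_width: 0.0095
grip_force: 60.7
```

play_rows:
  commands:
    - [[0,2,0],[0,0,0]]
    - [[0,4,0],[0,0,0]]
    - [[0,4,0],[0,0,0]]
    - [[0,4,0],[0,0,0]]
    - [[0,4,0],[0,0,0]]
    - [[0,4,0],[0,0,0]]
    - [[0,2,0],[0,0,0]]
    - [[0,0,0],[0,0,0]]

```text
t: 11.8
ee_pos: [0.529, -0.0817, 0.0989]
ee_rot: [-0.0, 0.999, 0.051, 0.001]
force: [-0.8, 6.6, 10.7]
grip_width: 0.0092
grip_force: 60.6
```

play_rows:
  commands:
    - [[0,2,0],[0,0,0]]
    - [[0,4,0],[0,0,0]]
    - [[0,4,0],[0,0,0]]
    - [[0,4,0],[0,0,0]]
    - [[0,4,0],[0,0,0]]
    - [[0,4,0],[0,0,0]]
    - [[0,4,-0.1],[0,0,0]]
    - [[0,4,-0.2],[0,0,0]]
    - [[0,3,-0.2],[0,0,0]]
    - [[0,1,-0.2],[0,0,0]]
    - [[0,0,0],[0,0,0]]
    - [[0,0,0],[0,0,0]]

```text
t: 13.0
ee_pos: [0.532, -0.1157, 0.0989]
ee_rot: [-0.0, 0.999, 0.05, 0.001]
force: [-0.5, 4.8, 6.5]
grip_width: 0.0093
grip_force: 60.0
```

```bash
python3 - <<'E'
from h import *
for i in range(3):
    st=state();print(st["force"],st["torque"],st["ee_pos"],Rt(st)[2]); get_image("top")
E
```

```text
[-0.4591008   4.7639208   6.53172731] [0.630243   0.10248371 0.02434001] [ 0.53196672 -0.11566759  0.09891659] [ 1.31264415e-03 -5.09392371e-04 -9.99999009e-01]
[-0.02278101  4.57891227  6.82371034] [0.62248256 0.1614886  0.00812931] [ 0.53196403 -0.11565584  0.09890701] [ 1.27108522e-03 -4.99917514e-04 -9.99999067e-01]
[0.3588623  4.49923898 6.30812359] [0.51157582 0.12887878 0.00079682] [ 0.53198796 -0.11568077  0.09894149] [ 1.34311182e-03 -4.26253193e-04 -9.99999007e-01]
```

play_rows:
  commands:
    - [[0,2,-0.1],[0,0,0]]
    - [[0,3,-0.2],[0,0,0]]
    - [[0,3,-0.1],[0,0,0]]
    - [[0,2,-0.1],[0,0,0]]
    - [[0,0,0],[0,0,0]]
    - [[0,0,0],[0,0,0]]

```text
t: 13.75
ee_pos: [0.5326, -0.1258, 0.0989]
ee_rot: [-0.0, 0.999, 0.05, 0.0]
force: [-0.1, 4.3, 4.2]
grip_width: 0.0093
grip_force: 59.8
```

play_rows:
  commands:
    - [[0,1,-0.2],[0,0,0]]
    - [[0.3,3,-0.1],[0,0,0]]
    - [[0,4,0],[0,0,0]]
    - [[0,4,0],[0,0,0]]
    - [[0,4,0],[0,0,0]]
    - [[0,4,0],[0,0,0]]
    - [[0,2,0],[0,0,0]]
    - [[0,0,0],[0,0,0]]

```text
t: 14.55
ee_pos: [0.5349, -0.148, 0.0989]
ee_rot: [-0.0, 0.999, 0.05, -0.0]
force: [-0.1, 2.9, 3.9]
grip_width: 0.0095
grip_force: 59.6
```

```bash
python3 - <<'E'
from h import *
for i in range(2):
    st=state();print(st["force"],st["torque"],st["ee_pos"],Rt(st)[2]); im=get_image("top")
cv2.imwrite("pics/top2.png",im)
E
```

```text
[-0.12203452  2.89651747  3.9169748 ] [0.40184523 0.08218451 0.02687758] [ 0.53488819 -0.14801663  0.09894142] [-2.15852271e-05 -5.71935646e-05 -9.99999998e-01]
[-0.78499426  2.66975891  4.08855808] [0.44405053 0.00621001 0.00558346] [ 0.53487385 -0.14804097  0.09892604] [-8.07298087e-06  1.31086867e-04 -9.99999991e-01]
```

play_rows:
  commands:
    - [[0,2,0],[0,0,0]]
    - [[0,4,0],[0,0,0]]
    - [[0,4,0],[0,0,0]]
    - [[0,4,0],[0,0,0]]
    - [[0,4,0],[0,0,0]]
    - [[0,4,0],[0,0,0]]
    - [[0,4,0],[0,0,0]]
    - [[0,4,0],[0,0,0]]
    - [[0,4,0],[0,0,0]]
    - [[0,4,0],[0,0,0]]
    - [[0,4,0],[0,0,0]]
    - [[0,4,0],[0,0,0]]
    - [[0,4,0],[0,0,0]]
    - [[0,4,0],[0,0,0]]
    - [[0,4,0],[0,0,0]]
    - [[0,2,0],[0,0,0]]
    - [[0,0,0],[0,0,0]]
    - [[0,0,0],[0,0,0]]

```text
t: 16.45
ee_pos: [0.5409, -0.2077, 0.099]
ee_rot: [0.0, 0.999, 0.05, 0.0]
force: [0.3, 2.5, 3.3]
grip_width: 0.009
grip_force: 59.6
```

play_rows:
  commands:
    - [[0,1.5,0],[0,0,0]]
    - [[0,1.5,0],[0,0,0]]
    - [[0,1.5,0],[0,0,0]]
    - [[0,1.5,0],[0,0,0]]
    - [[0,1.5,0],[0,0,0]]
    - [[0,1.5,0],[0,0,0]]
    - [[0,1.5,0],[0,0,0]]
    - [[0,1.5,0],[0,0,0]]
    - [[0,1,0],[0,0,0]]
    - [[0,1,0],[0,0,0]]

```text
t: 17.45
ee_pos: [0.5423, -0.2211, 0.0989]
ee_rot: [-0.0, 0.999, 0.051, -0.0]
force: [-1.3, 5.2, 6.4]
grip_width: 0.0092
grip_force: 59.8
```

play_rows:
  commands:
    - [[0,0.5,0],[0,0,0]]
    - [[0,0.5,0],[0,0,0]]
    - [[0,0.5,0],[0,0,0]]
    - [[0,0.5,0],[0,0,0]]

```text
t: 17.85
ee_pos: [0.5425, -0.2231, 0.0989]
ee_rot: [-0.0, 0.999, 0.051, -0.0]
force: [0.0, 4.7, 5.9]
grip_width: 0.0094
grip_force: 59.8
```

play_rows:
  commands:
    - [[0,0.5,0],[0,0,0]]
    - [[0,0.5,0],[0,0,0]]
    - [[0,0.5,0],[0,0,0]]
    - [[0,0,0],[0,0,0]]

```text
t: 18.25
ee_pos: [0.5427, -0.2246, 0.099]
ee_rot: [-0.0, 0.999, 0.051, -0.0]
force: [-1.3, 4.9, 4.5]
grip_width: 0.0095
grip_force: 59.8
```

play_rows:
  commands:
    - [[0,0.7,0],[0,0,0]]
    - [[0,0.7,0],[0,0,0]]
    - [[0,0.7,0],[0,0,0]]

```text
t: 18.55
ee_pos: [0.5429, -0.2266, 0.099]
ee_rot: [-0.0, 0.999, 0.051, -0.0]
force: [-0.4, 5.2, 4.7]
grip_width: 0.0092
grip_force: 59.8
```

play_rows:
  commands:
    - [[0,0.7,0],[0,0,0]]
    - [[0,0.7,0],[0,0,0]]

```text
t: 18.75
ee_pos: [0.543, -0.228, 0.0989]
ee_rot: [-0.0, 0.999, 0.051, -0.0]
force: [0.1, 5.8, 5.3]
grip_width: 0.0091
grip_force: 59.8
```

play_rows:
  commands:
    - [[0,0.7,0],[0,0,0]]
    - [[0,0.7,0],[0,0,0]]

```text
t: 18.95
ee_pos: [0.5431, -0.2294, 0.0989]
ee_rot: [-0.0, 0.999, 0.051, -0.0]
force: [0.2, 5.2, 4.8]
grip_width: 0.0091
grip_force: 59.8
```

play_rows:
  commands:
    - [[0,0.7,0],[0,0,0]]
    - [[0,0.7,0],[0,0,0]]

```text
t: 19.15
ee_pos: [0.5433, -0.2308, 0.0989]
ee_rot: [-0.0, 0.999, 0.051, -0.0]
force: [-0.4, 5.5, 5.2]
grip_width: 0.0094
grip_force: 59.8
```

play_rows:
  commands:
    - [[0,0.6,0],[0,0,0]]
    - [[0,0.6,0],[0,0,0]]

```text
t: 19.35
ee_pos: [0.5434, -0.232, 0.0989]
ee_rot: [-0.0, 0.999, 0.051, -0.0]
force: [-1.1, 6.0, 5.2]
grip_width: 0.0097
grip_force: 59.8
```

play_rows:
  commands:
    - [[0,0.6,0],[0,0,0]]
    - [[0,0.6,0],[0,0,0]]

```text
t: 19.55
ee_pos: [0.5435, -0.2332, 0.0989]
ee_rot: [-0.0, 0.999, 0.051, -0.0]
force: [-0.4, 5.5, 5.8]
grip_width: 0.0089
grip_force: 59.8
```

play_rows:
  commands:
    - [[0,0.6,0],[0,0,0]]
    - [[0,0.5,0],[0,0,0]]

```text
t: 19.75
ee_pos: [0.5437, -0.2343, 0.0989]
ee_rot: [-0.0, 0.999, 0.051, -0.0]
force: [0.0, 6.0, 5.4]
grip_width: 0.0096
grip_force: 59.8
```

play_rows:
  commands:
    - [[0,0.6,0],[0,0,0]]
    - [[0,0.5,0],[0,0,0]]

```text
t: 19.95
ee_pos: [0.5438, -0.2354, 0.099]
ee_rot: [-0.0, 0.999, 0.051, -0.0]
force: [-0.5, 6.3, 5.0]
grip_width: 0.0095
grip_force: 59.9
```

play_rows:
  commands:
    - [[0,0.5,0],[0,0,0]]
    - [[0,0.5,0],[0,0,0]]

```text
t: 20.15
ee_pos: [0.5438, -0.2356, 0.099]
ee_rot: [-0.001, 0.999, 0.051, -0.0]
force: [-2.8, 11.3, 8.6]
grip_width: 0.0093
grip_force: 60.3
```

play_rows:
  commands:
    - [[0,0.5,0],[0,0,0]]
    - [[0,0.3,0],[0,0,0]]

```text
t: 20.35
ee_pos: [0.5438, -0.2357, 0.0989]
ee_rot: [-0.002, 0.999, 0.051, -0.0]
force: [-1.8, 13.5, 8.5]
grip_width: 0.0093
grip_force: 60.5
```

play_rows:
  commands:
    - [[0,0,0],[0,0,0]]
    - [[0,0,0],[0,0,0]]

```text
t: 20.55
ee_pos: [0.5438, -0.2357, 0.0989]
ee_rot: [-0.001, 0.999, 0.051, -0.0]
force: [-2.0, 13.5, 7.9]
grip_width: 0.0093
grip_force: 60.4
```

play_rows:
  commands:
    - [[0,0.5,0],[0,0,0]]
    - [[0,0,0],[0,0,0]]
    - [[0,0,0],[0,0,0]]

```text
t: 20.85
ee_pos: [0.5438, -0.2357, 0.0989]
ee_rot: [-0.002, 0.999, 0.051, -0.0]
force: [-2.5, 15.7, 9.9]
grip_width: 0.0091
grip_force: 60.6
```

play_rows:
  commands:
    - [[0,0,0],[0,0,0]]
    - [[0,0,0],[0,0,0]]
    - [[0,0,0],[0,0,0]]
    - [[0,0,0],[0,0,0]]
    - [[0,0,0],[0,0,0]]
    - [[0,0,0],[0,0,0]]
    - [[0,0,0],[0,0,0]]
    - [[0,0,0],[0,0,0]]
    - [[0,0,0],[0,0,0]]
    - [[0,0,0],[0,0,0]]
    - [[0,0,0],[0,0,0]]
    - [[0,0,0],[0,0,0]]
    - [[0,0,0],[0,0,0]]
    - [[0,0,0],[0,0,0]]

```text
t: 22.25
ee_pos: [0.5438, -0.2358, 0.0989]
ee_rot: [-0.002, 0.999, 0.051, -0.0]
force: [-1.7, 14.8, 9.7]
grip_width: 0.0091
grip_force: 60.6
```

play_rows:
  commands:
    - [[0,-0.3,-0.2],[0,0,0]]
    - [[0,-0.3,-0.2],[0,0,0]]
    - [[0,-0.3,-0.1],[0,0,0]]
    - [[0,-0.3,0],[0,0,0]]
    - [[0,0,0],[0,0,0]]
    - [[0,0,0],[0,0,0]]

```text
t: 22.85
ee_pos: [0.5438, -0.2357, 0.0989]
ee_rot: [-0.001, 0.999, 0.051, -0.0]
force: [0.1, 8.2, 4.3]
grip_width: 0.0092
grip_force: 59.7
```

play_rows:
  commands:
    - [[0,-0.3,-0.2],[0,0,0]]
    - [[0,-0.2,-0.1],[0,0,0]]
    - [[0,0,0],[0,0,0]]
    - [[0,0,0],[0,0,0]]

```text
t: 23.25
ee_pos: [0.5435, -0.2357, 0.099]
ee_rot: [-0.001, 0.999, 0.051, -0.0]
force: [0.3, 5.3, 1.0]
grip_width: 0.0093
grip_force: 59.3
```

play_rows:
  commands:
    - [[0,0,0],[0,0,0]]
    - [[0,0,0],[0,0,0]]
    - [[0,0,0],[0,0,0]]
    - [[0,0,0],[0,0,0]]
    - [[0,0,0],[0,0,0]]
    - [[0,0,0],[0,0,0]]
    - [[0,0,0],[0,0,0]]
    - [[0,0,0],[0,0,0]]
    - [[0,0,0],[0,0,0]]
    - [[0,0,0],[0,0,0]]
  gripper: -1

```text
t: 24.25
ee_pos: [0.5438, -0.2365, 0.0997]
ee_rot: [-0.0, 0.999, 0.05, -0.0]
force: [-0.1, -0.7, 1.4]
grip_width: 0.0855
grip_force: 0.0
```

play_rows:
  commands:
    - [[0,0,-5],[0,0,0]]
    - [[0,0,-15],[0,0,0]]
    - [[0,0,-25],[0,0,0]]
    - [[0,0,-30],[0,0,0]]
    - [[0,0,-30],[0,0,0]]
    - [[0,0,-30],[0,0,0]]
    - [[0,0,-20],[0,0,0]]
    - [[0,0,-5],[0,0,0]]
    - [[0,0,0],[0,0,0]]
    - [[0,0,0],[0,0,0]]

```text
t: 25.25
ee_pos: [0.5434, -0.2362, 0.2586]
ee_rot: [-0.0, 0.999, 0.05, -0.001]
force: [0.0, 0.4, -0.5]
grip_width: 0.0856
grip_force: 0.0
```

```bash
python3 - <<'E'
from h import *
st=state(); im=get_image("wrist"); C=cam("wrist",st)
for q,z in (("tray_handle",.13),("tray_nose",.076),("tray",.06),("contactor",.064)):
    for t in tip_of("wrist",q)[:2]: print(q,round(t["confidence"],2),np.round(t["point"]),np.round(atz(C,t["point"],z),4))
cv2.imwrite("pics/w5.png",im)
E
```

```text
tray_handle 0.95 [309. 196.] [ 0.5427 -0.2335  0.13  ]
tray 0.71 [367. 179.] [ 0.5509 -0.297   0.06  ]
contactor 0.58 [251. 280.] [ 0.4149 -0.1755  0.064 ]
contactor 0.55 [418. 184.] [ 0.5516 -0.3532  0.064 ]
```

View pics/w5.png

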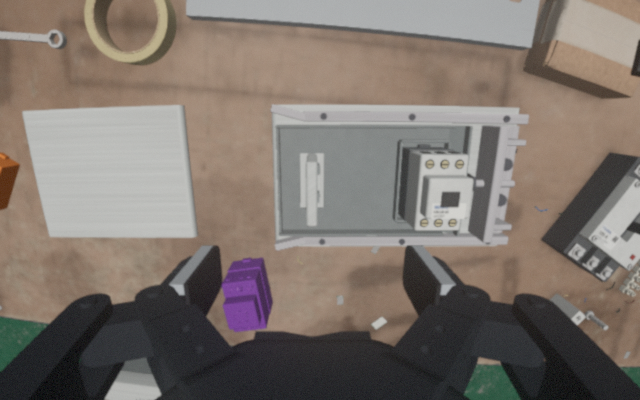

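```bash
python3 - <<'E'
from h import *
C=cam("wrist"); im=cv2.imread("pics/w5.png"); g=cv2.cvtColor(im,cv2.COLOR_BGR2GRAY).astype(int)
for r in (214,218,222): print(r,g[r,300:324])
for p in((306,214),(311.5,214),(317,214)): print(p,np.round(atz(C,p,.13),4))
w=cv2.cvtColor(cv2.imread("pics/w2.png"),cv2.COLOR_BGR2GRAY).astype(int); print(w[240,292:320])
E
```

```text
214 [132 136 134 135 136 141 150 170 184 187 189 189 186 186 188 181 166 148
 140 135 136 135 140 136]
218 [134 137 137 137 136 135 150 167 179 185 187 187 187 188 186 181 166 147
 137 137 137 136 134 137]
222 [137 140 137 135 138 138 147 167 181 184 187 187 186 185 187 182 168 147
 137 132 136 135 135 135]
(306, 214) [ 0.5256 -0.2327  0.13  ]
(311.5, 214) [ 0.5261 -0.2376  0.13  ]
(317, 214) [ 0.5266 -0.2426  0.13  ]
[142 141 142 141 140 140 143 159 183 193 194 195 193 195 194 193 192 188
 180 162 144 142 142 139 140 142 141 140]
```

```bash
python3 -c "
from rig import *
print(job_done())"
```

```text
the job is handed in; nothing more can be done
None
```

The tray now sits between the guide rails against the bumper, with the contactor still standing in its pocket. I held it there for about 1.5 s at 15–16 N on the wrist. Taking off the sliding friction, that is roughly 10–13 N on the bumper. I then let go and handed the job in at about 25.5 s. In the last picture the handle lies within 0.5 mm of its pressed position, but I could not confirm the contact itself any more closely.

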